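# Release a gearmotor brake with the keyed release shaft

## Task

Pull the keyed release shaft up out of its upright tube holder and put it into the hub on top of the gearmotor, turning it until its key slips into the keyway. Keep pushing against the spring until its collar is fully home on the hub, and finish while still gripping the handle and holding the shaft pressed home; do not let go. Leave the other things on the deck where they are.

Things in the scene. Friction and masses are not known exactly. Their poses are not given: they have to be found in the camera images.
- shaft: Loose steel release shaft, about 0.3 kg, upright in the holder at the start, its collar resting on the holder's rim. Origin at the centre of its lower tip, z up along it, x towards the key. Round, 20 mm in diameter from z = 0 to 60 mm, tip tapered to 14 mm over the first 4 mm; collar 44 mm in diameter from z = 60 to 68; neck 18 mm in diameter to 98; then the bar handle.
- shaft_handle (a point): Middle of the grip, on the shaft's axis 110 mm above its tip (axes as the shaft's). Dark bar handle 16 mm thick (y) and 24 mm high (z = 98 to 122 mm above the tip), from 22 mm behind the axis to 48 mm in front: its long arm points the same way as the key. Grip it across the 16 mm, over the axis.
- shaft_key (a point): Lower end of the key, 14 mm above the tip and 12 mm from the axis. The key is 6 mm wide, runs from 14 to 56 mm above the tip and stands out to 14 mm from the axis. Below it the shaft is plain round, so the lowest 14 mm enter the bore at any angle; then the key rides on the hub face until it is turned over the keyway.
- hub_face (a point): Centre of the bore mouth on top of the gearmotor's steel hub, 110 mm above the deck; z up along the bore, x towards the keyway. Hub 49 mm in diameter, bore 22.6 mm in diameter. A spring plunger waits 50 mm below the face. The collar comes to rest on this face when the shaft's tip is 60 mm below it.
- keyway (a point): Middle of the keyway's mouth on the hub face, 13 mm from the bore axis, on the motor's side. The keyway is a vertical slot 9 mm wide beside the bore, reaching 17 mm from the axis, open at the top and as deep as the bore.
- unit: Gearmotor fixed to the deck; origin on the deck below the bore axis, x towards keyway and motor. Grey gearbox 120 x 120 mm, 60 mm high, the hub rising from its middle to 110 mm; dark motor 80 mm in diameter reaching out to x = 160 mm, with a terminal box on it up to z = 95 mm (x = 80 to 130 mm). It does not move.
- plunger (a joint): How far the spring plunger at the bottom of the bore is pressed down, m: 0 at rest, 0.010 when the collar is home on the hub face (hard stop for the shaft). It resists with 5 N at the start of its travel and 10 N at 0.010; it pushes the shaft back up when let go.
- holder: Aluminium tube holder fixed to the deck: 80 x 80 mm base plate 6 mm thick, upright round tube 39 mm outside, 31 mm inside, rim 85 mm above the deck. Origin on the deck at the tube's axis.
- plug: Bystander: loose black power plug, about 60 x 30 x 28 mm, origin at its underside on the deck.
- outlet_box: Bystander: loose metal outlet box 70 x 110 mm, 150 mm high, origin at the centre of its underside.
- screwdriver: Bystander: black-handled screwdriver lying on the deck, beyond the work.
- tin: Bystander: small steel tin 66 mm in diameter, 60 mm high, origin at the centre of its underside.
Mind the look-alikes: they are no part of the job. Leave any blue or pink look-alike of the holder alone.

How it is judged:
By the outcome, as a careful person would: the job done as asked, in the order asked, and still so for the second after the job is handed in, while the arm keeps its last pose, push and grip.
It also fails if it takes over 48 s, if anything falls off the work surface, if the arm or the gripper's body presses on something with over 40 N, if the wrist force passes 120 N, or if a joint passes its speed limit or range.

## Robot

A 6-joint arm with a two-finger parallel gripper is mounted at the origin on the work surface. World frame = base frame: x ahead of the robot, y to its left, z up, the work surface at z = 0. Lengths are in mm, angles in rad, forces in N, time in s.
With the tool pointing down it reaches from about 375 to 900 mm from the base axis. Payload 3.1 kg.
Tool frame: the origin (TCP) lies on the centre line of the jaws, within the pads' length; the fingertips stand 8 mm ahead of it and the grasp point (between the pads) lies 11 mm behind it; z points along the fingers, y is the direction in which the jaws open and shut (so a half turn about z gives the same grasp; the last joint's range is limited). The gripper opens to 87 mm and grips with 3 to 60 N. Pads are 19 mm wide; open, the fingers measure 117 mm over their backs; the gripper's body (75 mm by 190 mm) begins 51 mm behind the grasp point.
Start: joints at [1.085, 0.527, 1.433, -0, 1.181, -0.178], TCP at [189.311, 595.616, 230.548] pointing down, gripper open.
Joint ranges: [-3.08, 3.08], [-0.75, 2.2], [0.22, 2.44], [-1.43, 4.57], [0, 2.65], [-2.85, 2.85]. Speed limits (rad/s): [2.79, 2.79, 3.14, 3.14, 3.14, 3.14].

## Interface

Orientations are given as [roll, pitch, yaw] about the fixed x, y, z axes, in that order (R = Rz(yaw) Ry(pitch) Rx(roll)).
In Python, from workcell import r gives the robot as it stands.
- The arm moves only by the shell command python3 -m crank 'ROWS' [OPENING] [FORCE]. ROWS is JSON, a list that holds one entry, the list of rows, each a list of 6 numbers: the shift along the tool's x, y, z in mm, then the turn, a rotation vector about the tool's x, y, z in degrees. In form: [[[dx, dy, dz, rx, ry, rz], ...]]. A call has 1 to 5 rows; each row is the pose to reach, as a shift and turn from the pose measured when the call began, along the tool's axes at that moment; what a row does not reach only later rows make up. A row lasts 1/12 s, in which the tool goes at most 41.7 mm and 7.16 degrees, less where a joint would pass 70% of its speed; a pose out of reach is approached as far as the arm can. A call with a gripper value outside its range is refused whole. OPENING is the opening, from -1 (shut) to 1 (fully open), so that 0 is half open, set as the call begins (- or left out, the last holds). The fingers move at their own pace and stop on an object; FORCE is the grip in N (left out, the last holds). Time passes only in rows, so rows that repeat a pose let the fingers close. It gives the time, the measured TCP pose, the force and the opening at its end, in the units of the state.
- r.observe(): the state, without advancing time (a new reading comes with each control period).
- r.get_image(name): name is "scene" or "side" or "wrist"; returns a dict with "img" (384x512x3 uint8, red, green, blue), "mtx" (3x3 intrinsics, pixels), "R" (3x3) and "t" (3): a world point X has camera coordinates R X + t; the wrist camera has in their place "mount" (4x4, takes a point from camera to tool coordinates, whose origin is the TCP and whose axes are the flange's). Camera axes: x right, y down, z forward; pixel columns grow to the right and rows downward; lengths in mm; the calibration is good to about 2 mm. A picture is of the moment at which its call begins: read the wrist's pose just before it. There is no depth.
- r.hand_in(): hands the job in, once; it reports no verdict.
The state is a dict: "time_s": time; "qpos": joint angles; "qvel": joint speeds; "tau": joint torques, N m; "position": TCP position; "tool_rot": TCP orientation; "ft_force": force on the tool from outside, world axes, zero at the start; "torque": the same for the moment, N m; "grip_width": finger opening in mm.
Only numpy, scipy, OpenCV 4.12 (cv2) and the standard library are available. Lean on these libraries where they do the work, as an engineer would, in place of code of your own. Each camera call takes 0.05 s, during which the arm holds its last target. There are 200 camera calls.

## Working session

There is one attempt and no reset: what is moved stays moved. The work goes in short steps, Python scripts to look and compute and a shell command to move; the robot and the scene stay as the last step left them, time stands still between calls to the robot, and variables do not carry over. Pictures are saved under pics/ and viewed, on a budget of 10 in all, crops included, one or two more only if the job needs it, and the job is handed in when it is done.

```bash
mkdir -p pics; ls; cat > h.py <<'E'
import numpy as np, cv2
from workcell import r
from scipy.spatial.transform import Rotation as Ro
def snap(n):
    o=r.observe(); d=r.get_image(n)
    if 'mount' in d:
        M=np.array(d['mount']); T=np.eye(4); T[:3,:3]=Ro.from_euler('xyz',o['tool_rot']).as_matrix(); T[:3,3]=o['position']
        W=T@M; d['R']=W[:3,:3].T; d['t']=-W[:3,:3].T@W[:3,3]
    d={k:np.array(v) for k,v in d.items()}
    np.savez('last_%s.npz'%n,**{k:d[k] for k in('img','mtx','R','t')})
    return d
def load(n): return dict(np.load('last_%s.npz'%n))
def ray(d,p,z):
    c=-d['R'].T@d['t']; v=d['R'].T@np.linalg.inv(d['mtx'])@np.array([p[0],p[1],1.])
    return c+v*(z-c[2])/v[2]
def proj(d,X):
    q=d['mtx']@(d['R']@np.array(X,float)+d['t']); return q[:2]/q[2]
def tri(d1,p1,d2,p2):
    A=[];b=[]
    for d,p in((d1,p1),(d2,p2)):
        c=-d['R'].T@d['t']; v=d['R'].T@np.linalg.inv(d['mtx'])@np.array([p[0],p[1],1.]); v/=np.linalg.norm(v)
        P=np.eye(3)-np.outer(v,v); A.append(P); b.append(P@c)
    return np.linalg.lstsq(np.vstack(A),np.hstack(b),rcond=None)[0]
def save(img,n): cv2.imwrite('pics/'+n+'.png',img[:,:,::-1])
E
python3 - <<'E'
from h import *
o=r.observe(); print(o)
a=snap('scene');b=snap('side')
s=np.hstack([a['img'],b['img']]);
save(cv2.resize(a['img'],(768,576),interpolation=cv2.INTER_CUBIC),'scene0');save(cv2.resize(b['img'],(768,576),interpolation=cv2.INTER_CUBIC),'side0')
E
```

```text
pics
{'time_s': 0.0, 'qpos': array([ 1.08450484e+00,  5.28495492e-01,  1.43391637e+00,  2.30056353e-05,
        1.18138827e+00, -1.78511276e-01]), 'qvel': array([ 0.00010163,  0.00067741, -0.00094458,  0.00016257,  0.00037467,
        0.00046958]), 'tau': array([ 5.18744691e-04, -4.40042675e+01, -1.76593155e+01,  6.31895405e-02,
        5.84899960e-02, -1.88714116e-04]), 'position': array([188.96948702, 594.99020968, 229.54912985]), 'tool_rot': array([-3.13942404e+00, -4.12894868e-04,  2.83380323e+00]), 'ft_force': array([ 0.38046262, -0.33255955,  0.39971746]), 'torque': array([-0.02528695,  0.00815558,  0.03429643]), 'grip_width': 87.06861117389553}
```

View pics/scene0.png

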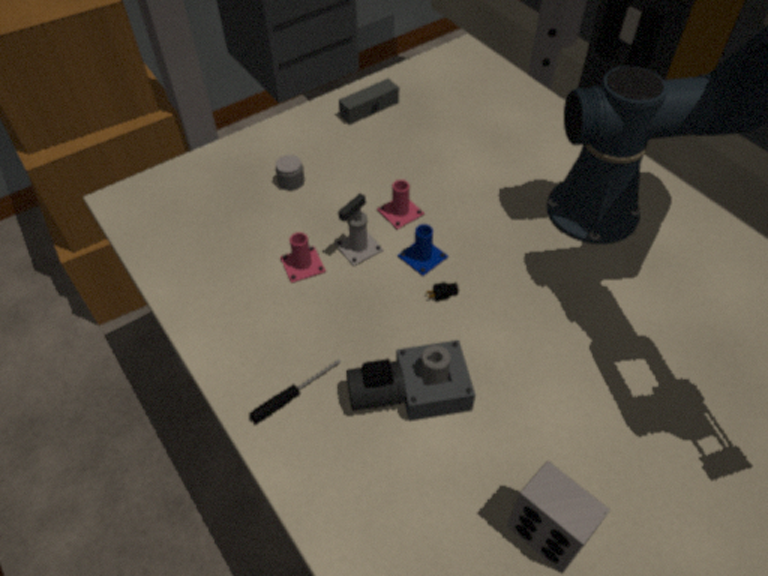

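View pics/side0.png

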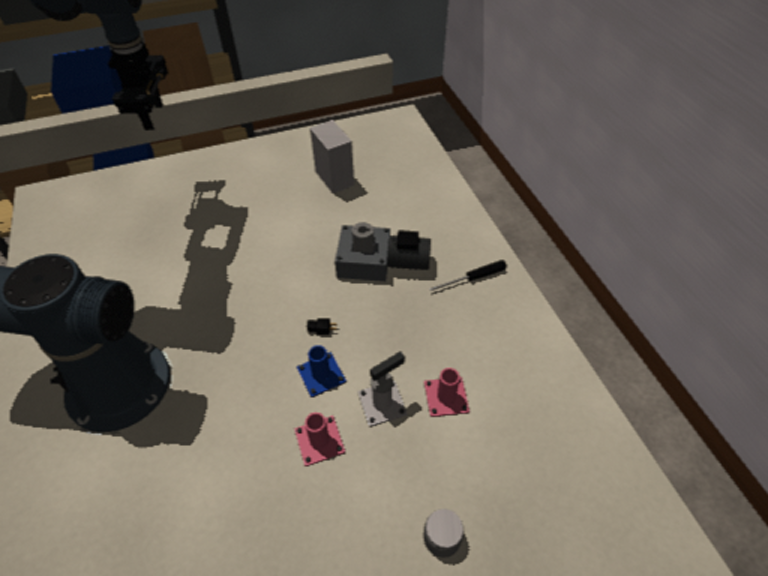

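Candidates for the shaft's holder, in the scene picture: grey with a dark bar (357,230), pink (301,257), pink (401,203) and blue (424,242). I choose the grey one, as it alone carries the dark bar handle at (352,207). In the side picture it is at (383,385), with the handle at (387,366). The hub is at (436,357) in the scene picture and (363,232) in the side picture. One close crop mosaic will check this.

```bash
python3 - <<'E'
from h import *
a=load('scene');b=load('side')
def crop(d,c,s=32): 
    x,y=c; return cv2.resize(d['img'][y-s:y+s,x-s:x+s],(380,290),interpolation=cv2.INTER_CUBIC)
crop=lambda d,c,s=24: cv2.resize(d['img'][c[1]-s:c[1]+s,c[0]-s:c[0]+s],(290,290),interpolation=cv2.INTER_CUBIC)
save(np.vstack([np.hstack([crop(a,(236,150)),crop(b,(256,254))]),np.hstack([crop(a,(290,242)),crop(b,(244,158))])]),'crops')
# handle masks
def dark(d,box,th):
    x0,y0,x1,y1=box; g=d['img'][y0:y1,x0:x1].max(2); m=(g<th).astype(np.uint8)
    n,l,s,c=cv2.connectedComponentsWithStats(m)
    i=1+np.argmax(s[1:,4]); pts=np.argwhere(l==i)[:,::-1].astype(np.float32)+[x0,y0]
    rr=cv2.minAreaRect(pts.astype(np.float32)); return pts.mean(0),s[i,4],rr
for th in(60,75,90):
    pa=dark(a,(222,126,248,148),th);pb=dark(b,(244,230,272,254),th)
    print(th,pa,pb,tri(a,pa[0],b,pb[0]))
print('hub',tri(a,(290.7,236.5),b,(242.3,154.5)),ray(a,(290.7,237),110),ray(b,(242.3,154),110))
E
```

```text
60 (array([234.61413043, 139.56521739]), np.int32(184), ((235.9672088623047, 140.3606414794922), (12.547615051269531, 21.254125595092773), 50.194427490234375)) (array([257.335, 244.965]), np.int32(200), ((259.3382568359375, 246.3970489501953), (13.033891677856445, 25.21029281616211), 59.03623962402344)) [ 512.54005238 -219.94501445  127.11302709]
75 (array([234.71359223, 139.6407767 ]), np.int32(206), ((234.24717712402344, 138.0955047607422), (15.215494155883789, 18.81324577331543), 12.994616508483887)) (array([257.56306306, 244.83333333]), np.int32(222), ((259.2500305175781, 246.25), (13.3768892288208, 25.21029281616211), 59.03623962402344)) [ 512.89634956 -219.59303169  127.17786256]
90 (array([235.1787234 , 139.80425532]), np.int32(235), ((234.0, 138.0), (18.0, 18.0), 90.0)) (array([257.66812227, 244.83406114]), np.int32(229), ((259.2381896972656, 246.19952392578125), (13.429997444152832, 26.2703857421875), 58.392494201660156)) [ 512.57300473 -218.96764951  126.59070656]
hub [584.89063906 149.86195758 104.95910968] [585.32689892 154.49837504 110.        ] [586.6454586  145.65064797 110.        ]
```

View pics/crops.png

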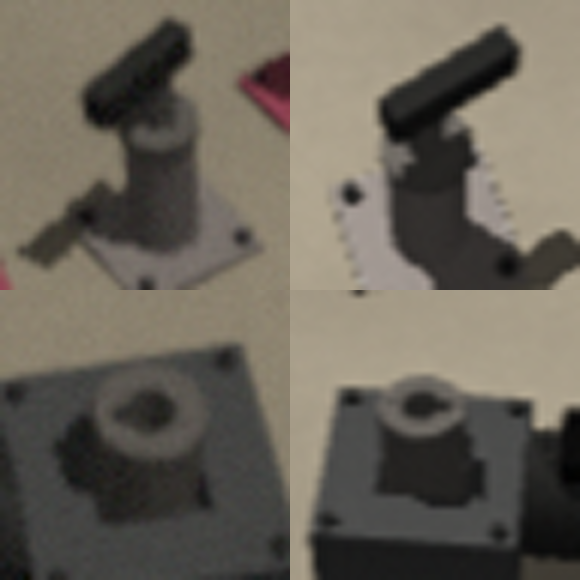

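The crops confirm the grey holder. In the scene crop the bar runs from (100,105) to (180,35), with the collar and rim at (158,120). In the side crop the bar runs from (395,115) to (510,50), with the neck at (430,140). The hub ellipse is centred at (150,122) in the scene crop and (131,117) in the side crop, with the keyway towards the motor in both. Next I turn these into points.

```bash
python3 - <<'E'
from h import *
a=load('scene');b=load('side'); s=48/290
ca=lambda x,y,o:(o[0]-24+(x+.5)*s-.5,o[1]-24+(y+.5)*s-.5)
A=(236,150);B=(256,254);HA=(290,242);HB=(244,158)
# end tops (top edges mid) and centers
for n,pa,pb in(('+end',(98,105),(510,52)),('-end',(180,38),(395,117))):
    p=ca(*pa,A);q=ca(pb[0]-290,pb[1],B); print(n,tri(a,p,b,q).round(1),ray(a,p,135).round(1),ray(b,q,135).round(1))
p=ca(150,122,HA);q=ca(131,117,HB);print('hub',tri(a,p,b,q).round(1),ray(a,p,110).round(1),ray(b,q,110).round(1))
print('tbox',tri(a,(251,247.3),b,(271.5,157)).round(1),ray(a,(251,247.3),95).round(1),ray(b,(271.5,157),95).round(1))
# gearbox top corner holes z=60 (crop HB & HA)
for n,P,d,o,dx in(('scene',[(15,102),(225,70),(278,257)],a,HA,0),('side',[(60,107),(228,119),(208,241),(38,231)],b,HB,0)):
    print(n,[ray(d,ca(*x,o),60).round(1)[:2] for x in P])
# holder tube rim
print('collar', ray(a,ca(158,115,A),93).round(1))
for n,P,d,o in(('scene',[(85,215),(242,237),(147,285)],a,A),('side',[(62,192),(216,265)],b,B)): print(n,[ray(d,ca(*x,o),6).round(1)[:2] for x in P])
for d in(a,b): print('cam',(-d['R'].T@d['t']).round(0))
w=snap('wrist'); print('wristcam',(-w['R'].T@w['t']).round(0), w['mtx'][0,0])
E
```

```text
+end [ 544.1 -213.3  135.9] [ 542.3 -213.5  135. ] [ 545.6 -213.5  135. ]
-end [ 483.4 -228.3  136.5] [ 481.4 -229.1  135. ] [ 484.7 -228.1  135. ]
hub [585.9 154.6 106.9] [587.4 156.  110. ] [584.9 151.7 110. ]
tbox [682.9 111.7  94.4] [684.  111.6  95. ] [681.8 111.7  95. ]
scene [array([609.7,  87.5]), array([519.6, 130.3]), array([563.3, 221.1])]
side [array([560.5, 221.9]), array([652.9, 177.9]), array([609.3,  89.4]), array([519.4, 129.8])]
collar [ 500. -225.   93.]
scene [array([ 531.2, -257.7]), array([ 470. , -193.2]), array([ 531.8, -194.9])]
side [array([ 471.7, -190.7]), array([ 531. , -254.1])]
cam [1019.  622. 1102.]
cam [ 338. -714. 1019.]
wristcam [126. 615. 384.] 336.8115633096171
```

Measured: the shaft axis is at (501,-224), and the plate's hole midpoint, the handle and the collar all agree. The key's yaw is about 14°. The hub is at (586,154.5), with the keyway at yaw about -25°. Heights come out at 136 mm against 135 expected, and 107 to 110 mm against 110. I'll move now, with a helper that prints the remaining tool-frame delta.

```bash
cat > go.py <<'E'
import sys
from h import *
# go.py x y z yaw_deg : delta in tool axes to reach TCP target pointing down
x,y,z,yaw=map(float,sys.argv[1:5]); o=r.observe()
R=Ro.from_euler('xyz',o['tool_rot']); G=Ro.from_euler('xyz',[np.pi,0,np.radians(yaw)])
d=R.inv().apply(np.array([x,y,z])-o['position']); w=np.degrees((R.inv()*G).as_rotvec())
print('delta',d.round(1),w.round(1)); print('t',round(o['time_s'],2),'pos',o['position'].round(1),'rpy',np.degrees(o['tool_rot']).round(1),'F',o['ft_force'].round(1),'T',o['torque'].round(2),'w',round(o['grip_width'],1),'q',o['qpos'].round(2))
E
python3 go.py 480 200 250 90; python3 go.py 501 -224 250 13.8
```

```text
delta [-397.  -288.5  -19.9] [-0.1  0.  72.4]
t 0.15 pos [189.  595.1 229.8] rpy [-179.9   -0.   162.4] F [0.4 0.1 0. ] T [0.02 0.05 0.01] w 87.1 q [ 1.08  0.53  1.43  0.    1.18 -0.18]
delta [-545.5 -686.2  -19.2] [-1.000e-01  1.000e-01  1.486e+02]
t 0.15 pos [189.  595.1 229.8] rpy [-179.9   -0.   162.4] F [0.4 0.1 0. ] T [0.02 0.05 0.01] w 87.1 q [ 1.08  0.53  1.43  0.    1.18 -0.18]
```

```bash
python3 -m crank '[[[-397,-288,-20,0,0,72],[-397,-288,-20,0,0,72],[-397,-288,-20,0,0,72],[-397,-288,-20,0,0,72],[-397,-288,-20,0,0,72]]]' 1; python3 go.py 480 200 250 90; python3 go.py 501 -224 250 13.8
```

```text
time_s: 0.57
position: [313.1, 426.3, 238.7]
tool_rot: [-3.14, 0.001, 2.204]
ft_force: [0.8, -0.2, 0.5]
grip_width: 87.3
delta [-281.2    0.7  -11.1] [-0.1  0.1 36.3]
t 0.57 pos [313.1 426.3 238.7] rpy [-179.9    0.   126.3] F [ 0.8 -0.2  0.5] T [-0.11 -0.02 -0.02] w 87.3 q [ 0.73  0.39  1.66 -0.    1.09  0.09]
delta [-635.5 -233.1  -10.6] [-0.000e+00  1.000e-01  1.125e+02]
t 0.57 pos [313.1 426.3 238.7] rpy [-179.9    0.   126.3] F [ 0.8 -0.2  0.5] T [-0.11 -0.02 -0.02] w 87.3 q [ 0.73  0.39  1.66 -0.    1.09  0.09]
```

```bash
python3 -m crank '[[[-635,-233,-10,0,0,112],[-635,-233,-10,0,0,112],[-635,-233,-10,0,0,112],[-635,-233,-10,0,0,112],[-635,-233,-10,0,0,112]]]'; python3 go.py 501 -224 250 13.8
```

```text
time_s: 0.98
position: [370.4, 225.9, 242.1]
tool_rot: [-3.141, 0.001, 1.578]
ft_force: [0.6, -0.0, 0.7]
grip_width: 87.0
delta [-450.9  127.3   -7.4] [ 0.   0.1 76.6]
t 0.98 pos [370.4 225.9 242.1] rpy [-1.80e+02  1.00e-01  9.04e+01] F [ 0.6 -0.   0.7] T [-0.07  0.05  0.04] w 87.0 q [ 0.29  0.25  1.87 -0.    1.01  0.28]
```

```bash
python3 -m crank '[[[-450,127,-7,0,0,76],[-450,127,-7,0,0,76],[-450,127,-7,0,0,76],[-450,127,-7,0,0,76],[-450,127,-7,0,0,76]]]'; python3 go.py 501 -224 240 13.8
```

```text
time_s: 1.4
position: [428.2, 25.7, 245.5]
tool_rot: [3.141, 0.001, 0.952]
ft_force: [1.1, 0.1, -0.2]
grip_width: 87.2
delta [-161.3  204.     5.8] [ 0.   0.  40.8]
t 1.4 pos [428.2  25.7 245.5] rpy [180.    0.   54.6] F [ 1.1  0.1 -0.2] T [-0.11  0.09 -0.03] w 87.2 q [-0.2   0.24  1.88 -0.    1.02  0.42]
```

```bash
python3 -m crank '[[[-161,204,6,0,0,41],[-161,204,6,0,0,41],[-161,204,6,0,0,41],[-161,204,6,0,0,41],[-161,204,6,0,0,41]]]'; python3 go.py 501 -224 220 13.8
```

```text
time_s: 1.82
position: [486.1, -174.5, 240.7]
tool_rot: [3.141, 0.0, 0.327]
ft_force: [1.8, -0.0, 0.9]
grip_width: 87.0
delta [-1.8 51.7 20.7] [0.  0.  4.9]
t 1.82 pos [ 486.1 -174.5  240.7] rpy [180.    0.   18.7] F [ 1.8 -0.   0.9] T [-0.13  0.08 -0.02] w 87.0 q [-0.56  0.37  1.69 -0.    1.08  0.68]
```

```bash
python3 -m crank '[[[-2,52,21,0,0,5],[-2,52,21,0,0,5],[-2,52,21,0,0,5]]]'; python3 go.py 501 -224 220 13.8; python3 - <<'E'
from h import *
w=snap('wrist'); im=w['img'].copy()
print(proj(w,(501,-224,135)),(-w['R'].T@w['t']).round(0))
save(cv2.resize(im,(768,576),interpolation=cv2.INTER_CUBIC),'wrist1')
E
```

```text
time_s: 2.07
position: [501.2, -227.9, 218.0]
tool_rot: [3.141, 0.002, 0.236]
ft_force: [-0.4, -0.1, -0.8]
grip_width: 87.2
delta [ 0.7 -3.8 -2. ] [ 0.   0.1 -0.3]
t 2.07 pos [ 501.2 -227.9  218. ] rpy [1.80e+02 1.00e-01 1.35e+01] F [-0.4 -0.1 -0.8] T [-0.03  0.18 -0.  ] w 87.2 q [-0.63  0.44  1.63 -0.    1.07  0.71]
[247.82225894 204.58258665] [ 566. -213.  372.]
```

View pics/wrist1.png

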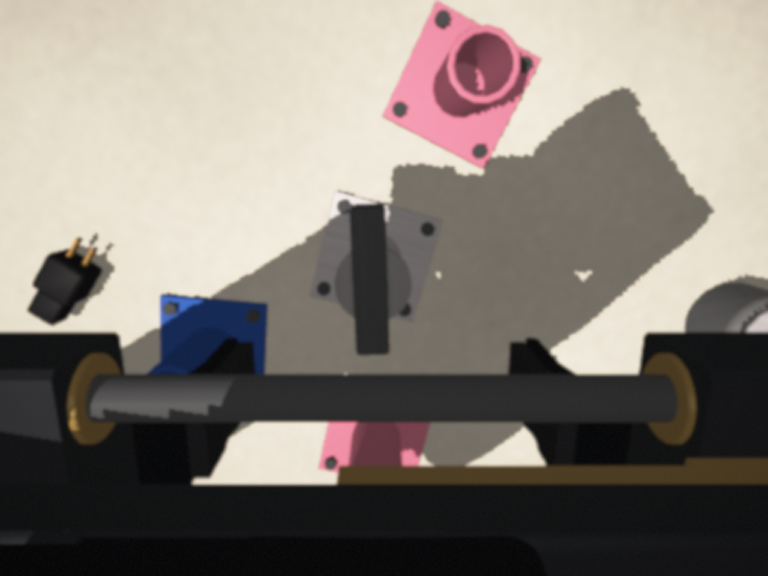

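The wrist view shows the bar handle from (369,205) to (373,353), lying over the grey holder; the pink and blue holders and the plug are clear of it. I'll measure its axis on the z=147 plane.

```bash
python3 - <<'E'
from h import *
w=load('wrist'); g=w['img'].max(2)
x0,y0,x1,y1=215,128,280,243
m=(g[y0:y1,x0:x1]<62).astype(np.uint8)
n,l,s,c=cv2.connectedComponentsWithStats(m);i=1+np.argmax(s[1:,4]);print(s[i])
cs,_=cv2.findContours((l==i).astype(np.uint8),cv2.RETR_EXTERNAL,cv2.CHAIN_APPROX_NONE)
box=cv2.boxPoints(cv2.minAreaRect(max(cs,key=cv2.contourArea)))+[x0,y0]
P=np.array([ray(w,p,147)[:2] for p in box]);print(box.round(1),P.round(1))
L=[np.linalg.norm(P[0]-P[1]),np.linalg.norm(P[1]-P[2])];print(L)
e=(P[1]-P[0]+P[2]-P[3]) if L[0]>L[1] else (P[2]-P[1]+P[3]-P[0]); e/=np.linalg.norm(e); e*=np.sign(e[0])
print('yaw',np.degrees(np.arctan2(e[1],e[0])),'axis',P.mean(0)-13*e)
E
```

```text
[  18    9   26   99 2179]
[[232.6 137.6]
 [255.9 136.6]
 [260.  234.8]
 [236.7 235.8]] [[ 546.5 -203.2]
 [ 550.7 -217.9]
 [ 484.7 -236.9]
 [ 480.1 -221.1]]
[np.float64(15.329318003068446), np.float64(68.70780641364247)]
yaw 15.54929817326655 axis [ 503.00041102 -223.27483285]
```

Size checks out at 15.3 x 68.7 mm against 16 x 70. The axis is about (502.5,-223.5) and the yaw about 15°. Now I descend with the jaws open to 87 mm.

```bash
python3 go.py 502.5 -223.5 124 15.2
```

```text
delta [ 2.7 -1.  94.4] [-0.1  0.1 -1.6]
t 2.12 pos [ 500.3 -225.2  218.4] rpy [-1.799e+02  1.000e-01  1.360e+01] F [-0.4  0.3  0.3] T [-0.04  0.2   0.02] w 87.1 q [-0.63  0.44  1.64 -0.    1.07  0.71]
```

```bash
python3 -m crank '[[[3,-1,30,0,0,-1.6],[3,-1,60,0,0,-1.6],[3,-1,85,0,0,-1.6],[3,-1,94,0,0,-1.6],[3,-1,94,0,0,-1.6]]]'; python3 go.py 502.5 -223.5 124 15.2
```

```text
time_s: 2.53
position: [500.8, -220.5, 122.7]
tool_rot: [-3.134, 0.006, 0.268]
ft_force: [-0.0, -0.2, 1.0]
grip_width: 86.9
delta [ 0.8  3.3 -1.3] [-0.4  0.3  0.2]
t 2.53 pos [ 500.8 -220.5  122.7] rpy [-179.6    0.3   15.4] F [-0.  -0.2  1. ] T [-0.08  0.08 -0.  ] w 86.9 q [-0.62  0.58  1.72 -0.    0.85  0.68]
```

```bash
python3 -m crank '[[[1,2.5,-1,0,0,0],[1,2.5,-1,0,0,0]]]'; python3 go.py 502.5 -223.5 124 15.2
```

```text
time_s: 2.7
position: [503.5, -222.5, 125.2]
tool_rot: [-3.136, 0.004, 0.269]
ft_force: [0.4, 0.6, 0.3]
grip_width: 87.3
delta [-1.2  0.7  1.2] [-0.3  0.2  0.2]
t 2.7 pos [ 503.5 -222.5  125.2] rpy [-179.7    0.2   15.4] F [0.4 0.6 0.3] T [-0.04  0.13 -0.01] w 87.3 q [-0.62  0.58  1.71  0.    0.86  0.68]
```

```bash
for i in 1 2; do python3 -m crank '[[[0,0,0,0,0,0],[0,0,0,0,0,0],[0,0,0,0,0,0],[0,0,0,0,0,0],[0,0,0,0,0,0]]]' -1 45; done; python3 go.py 502.5 -223.5 124 15.2
```

```text
time_s: 3.12
position: [503.6, -222.6, 125.6]
tool_rot: [-3.137, 0.004, 0.269]
ft_force: [0.6, 0.6, 0.6]
grip_width: 61.7
time_s: 3.53
position: [503.6, -222.6, 125.5]
tool_rot: [-3.136, 0.004, 0.269]
ft_force: [-0.9, 0.4, 0.1]
grip_width: 28.4
delta [-1.2  0.6  1.6] [-0.3  0.2  0.2]
t 3.53 pos [ 503.6 -222.6  125.5] rpy [-179.7    0.2   15.4] F [-0.9  0.4  0.1] T [-0.11  0.11 -0.02] w 28.4 q [-0.62  0.58  1.71  0.    0.86  0.68]
```

```bash
for i in 1; do python3 -m crank '[[[0,0,0,0,0,0],[0,0,0,0,0,0],[0,0,0,0,0,0],[0,0,0,0,0,0],[0,0,0,0,0,0]]]' -1 45; done; python3 go.py 502.5 -223.5 124 15.2
```

```text
time_s: 3.95
position: [503.5, -222.5, 125.4]
tool_rot: [-3.136, 0.004, 0.269]
ft_force: [0.0, 0.8, -1.1]
grip_width: 15.6
delta [-1.2  0.7  1.4] [-0.3  0.2  0.2]
t 3.95 pos [ 503.5 -222.5  125.4] rpy [-179.7    0.2   15.4] F [ 0.   0.8 -1.1] T [-0.03  0.15 -0.01] w 15.6 q [-0.62  0.58  1.71  0.    0.86  0.68]
```

Gripped at 15.6 mm with little side load. Now I lift straight up.

```bash
python3 -m crank '[[[0,0,-10,0,0,0],[0,0,-25,0,0,0],[0,0,-45,0,0,0],[0,0,-65,0,0,0],[0,0,-80,0,0,0]]]'; python3 go.py 502.5 -223.5 240 15.2
```

```text
time_s: 4.37
position: [504.1, -223.0, 207.2]
tool_rot: [-3.137, 0.004, 0.269]
ft_force: [1.0, -0.2, -2.8]
grip_width: 15.9
delta [ -1.8  -0.1 -32.8] [-0.3  0.2  0.2]
t 4.37 pos [ 504.1 -223.   207.2] rpy [-179.7    0.2   15.4] F [ 1.  -0.2 -2.8] T [-0.13  0.11 -0.02] w 15.9 q [-0.62  0.46  1.64  0.    1.05  0.68]
```

The wrist reads -2.8 N, so the shaft is lifted. I'll raise it to 250 and carry it over the hub.

```bash
python3 -m crank '[[[0,0,-42,0,0,0],[0,0,-42,0,0,0]]]'; python3 go.py 586 154.5 250 -25
```

```text
time_s: 4.53
position: [507.5, -225.3, 256.0]
tool_rot: [3.136, -0.004, 0.269]
ft_force: [1.9, -1.0, -2.2]
grip_width: 16.1
delta [ 176.8 -345.2    4.9] [ 0.2 -0.4 40.4]
t 4.53 pos [ 507.5 -225.3  256. ] rpy [179.7  -0.3  15.4] F [ 1.9 -1.  -2.2] T [-0.23 -0.05 -0.01] w 16.1 q [-0.62  0.4   1.58  0.    1.15  0.68]
```

```bash
python3 -m crank '[[[44,-86,1,0,0,20],[62,-121,2,0,0,20],[80,-156,2,0,0,20],[98,-191,3,0,0,30],[106,-207,3,0,0,30]]]'; python3 go.py 586 154.5 250 -25
```

```text
time_s: 4.95
position: [546.9, -31.9, 252.5]
tool_rot: [3.139, -0.007, -0.26]
ft_force: [1.0, -0.6, -2.5]
grip_width: 16.2
delta [ -10.2 -190.2    1.9] [ 0.1 -0.4 10.1]
t 4.95 pos [546.9 -31.9 252.5] rpy [179.8  -0.4 -14.9] F [ 1.  -0.6 -2.5] T [-0.07  0.18 -0.02] w 16.2 q [-0.26  0.39  1.61 -0.    1.13  1.57]
```

```bash
python3 -m crank '[[[-3,-40,0,0,0,5],[-5,-80,1,0,0,10],[-7,-120,2,0,0,10],[-9,-160,2,0,0,10],[-10,-190,2,0,0,10]]]'; python3 -m crank '[[[0,0,0,0,0,0],[0,0,0,0,0,0],[0,0,0,0,0,0]]]'; python3 go.py 586 154.5 250 -25;  python3 - <<'E'
from h import *
ds={n:snap(n) for n in('wrist','scene','side')}
w=ds['wrist']
for n,d in ds.items(): print(n,'hub',proj(d,(586,154.5,110)).round(1),'tip',proj(d,(586,154.5,150)).round(1))
c=lambda d,x,y,s:cv2.resize(d['img'][max(y-s,0):y+s,max(x-s,0):x+s],(384,384),interpolation=cv2.INTER_CUBIC)
a=proj(ds['scene'],(586,154.5,160)).astype(int);b=proj(ds['side'],(586,154.5,160)).astype(int);print(a,b)
save(np.hstack([c(ds['scene'],*a,36),c(ds['side'],*b,36)]),'over')
save(cv2.resize(w['img'],(768,576),interpolation=cv2.INTER_CUBIC),'wrist2')
E
```

```text
time_s: 5.37
position: [585.7, 157.6, 249.7]
tool_rot: [3.141, -0.006, -0.433]
ft_force: [0.8, -1.7, -2.7]
grip_width: 16.2
time_s: 5.62
position: [584.9, 157.2, 249.2]
tool_rot: [3.139, -0.005, -0.432]
ft_force: [0.2, -0.9, -3.2]
grip_width: 15.9
delta [ 2.2  2.  -0.8] [ 0.2 -0.3  0.2]
t 5.62 pos [584.9 157.2 249.2] rpy [179.8  -0.3 -24.8] F [ 0.2 -0.9 -3.2] T [ 0.01  0.14 -0.01] w 15.9 q [ 0.08  0.48  1.46 -0.01  1.19  2.09]
wrist hub [255.1 187.6] tip [255.4 198.6]
scene hub [290.5 237.1] tip [291.3 228.8]
side hub [241.3 152.3] tip [240.9 143.9]
[291 226] [240 141]
```

View pics/wrist2.png

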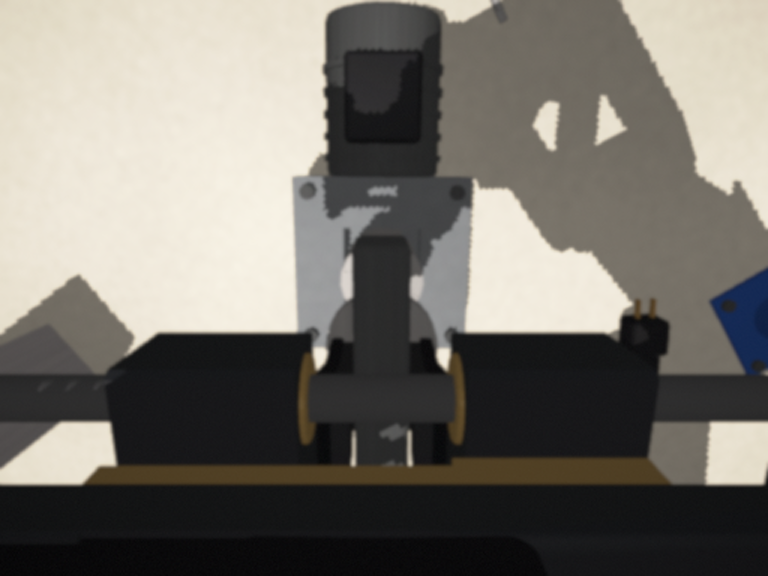

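View pics/over.png

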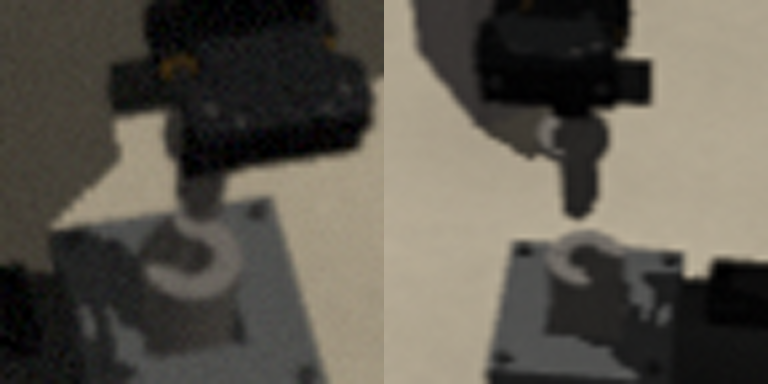

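The wrist view shows the bar (centre column 383), the motor (383) and the gearbox holes (308,191), (457,192), (312,335), (451,335) all in line. So yaw and sideways alignment are good to about 1° and 1 mm. The over-hub crops show the tip at (200,213) in the scene view and (194,213) in the side view, just above the bore. Now I check fore-aft numerically.

```bash
python3 - <<'E'
from h import *
a=load('scene');b=load('side');w=load('wrist'); k=.1875
P=[np.array(ray(w,((x+.5)/1.5-.5,(y+.5)/1.5-.5),60)[:2]) for x,y in((308,191),(457,192),(451,335),(312,335))]
print('holes',np.round(P,1),'centre',np.mean(P,0).round(1)); e=(P[0]+P[1]-P[2]-P[3]);print('yaw',np.degrees(np.arctan2(e[1],e[0])))
p=(255+200.5*k-.5,190+213*k-.5);q=(204+194.5*k-.5,105+213*k-.5)
print('tip',tri(a,p,b,q).round(1),ray(a,p,149).round(1),ray(b,q,149).round(1))
# handle yaw/end: far end of bar
h=[ray(w,((x+.5)/1.5-.5,(y+.5)/1.5-.5),271)[:2] for x,y in((356,238),(410,238))]; m=np.mean(h,0)
o=r.observe(); yw=o['tool_rot'][2]; u=np.array([np.cos(yw),np.sin(yw)])
print('bar end',np.round(h,1),'axis',(m-48*u).round(1),'tcp',o['position'].round(1))
E
```

```text
holes [[653.  178.2]
 [610.8  88.4]
 [520.2 131. ]
 [561.9 221. ]] centre [586.5 154.7]
yaw -25.16425445450933
tip [583.7 156.  146.9] [585.2 156.8 149. ] [582.6 154.3 149. ]
bar end [[631.8 142.1]
 [625.8 129.3]] axis [585.3 155.9] tcp [585.4 156.  249.6]
```

Two views agree: the unit is at (586.4,154.6) with yaw -25.1°. The tip sits about 1 mm behind the TCP, so I aim the TCP at (587,155). I go down first to tip level plus a little.

```bash
python3 go.py 587 155 216 -25.1
```

```text
delta [ 1.7  0.2 33.6] [ 0.1 -0.3  0.2]
t 5.77 pos [585.4 156.  249.6] rpy [179.9  -0.3 -24.9] F [-0.2 -0.1 -2. ] T [-0.    0.24 -0.01] w 16.2 q [ 0.08  0.48  1.46 -0.    1.19  2.09]
```

```bash
python3 -m crank '[[[1.7,0.2,12,0,-0.3,0.2],[1.7,0.2,24,0,-0.3,0.2],[1.7,0.2,34,0,-0.3,0.2],[1.7,0.2,34,0,-0.3,0.2]]]'; python3 go.py 587 155 200 -25.1
```

```text
time_s: 6.1
position: [585.1, 153.7, 212.5]
tool_rot: [3.137, 0.005, -0.44]
ft_force: [-0.5, -1.0, -2.6]
grip_width: 15.9
delta [ 1.2 -2.  12.5] [ 0.3  0.3 -0.1]
t 6.1 pos [585.1 153.7 212.5] rpy [179.7   0.3 -25.2] F [-0.5 -1.  -2.6] T [-0.01  0.24 -0.02] w 15.9 q [ 0.07  0.52  1.5  -0.    1.13  2.09]
```

```bash
python3 -m crank '[[[1,-1.5,0,0,0,0],[1,-1.5,0,0,0,0],[1,-1.5,0,0,0,0]]]'; python3 go.py 587 155 200 -25.1
```

```text
time_s: 6.35
position: [587.1, 154.5, 212.7]
tool_rot: [3.137, 0.005, -0.441]
ft_force: [0.4, -0.1, -3.0]
grip_width: 16.2
delta [-0.2 -0.5 12.7] [ 0.3  0.3 -0.1]
t 6.35 pos [587.1 154.5 212.7] rpy [179.7   0.3 -25.2] F [ 0.4 -0.1 -3. ] T [-0.    0.17 -0.01] w 16.2 q [ 0.07  0.53  1.49 -0.    1.13  2.09]
```

Now I enter the bore slowly: the tip should pass about 9 mm below the face, watching the force.

```bash
python3 -m crank '[[[0,-0.5,4,0,0,0],[0,-0.5,8,0,0,0],[0,-0.5,11,0,0,0],[0,-0.5,11,0,0,0]]]'; python3 go.py 587 155 190 -25.1
```

```text
time_s: 6.68
position: [586.9, 155.1, 201.0]
tool_rot: [3.137, 0.006, -0.441]
ft_force: [-0.4, -0.1, -3.2]
grip_width: 16.1
delta [ 0.2 -0.1 11. ] [ 0.3  0.3 -0.1]
t 6.68 pos [586.9 155.1 201. ] rpy [179.7   0.3 -25.2] F [-0.4 -0.1 -3.2] T [ 0.01  0.09 -0.  ] w 16.1 q [ 0.08  0.54  1.5  -0.    1.1   2.09]
```

```bash
python3 -m crank '[[[0,0,3,0,0,0],[0,0,6,0,0,0],[0,0,9,0,0,0],[0,0,11,0,0,0]]]'; python3 go.py 587 155 166 -25.1
```

```text
time_s: 7.02
position: [586.8, 155.1, 189.6]
tool_rot: [3.137, 0.006, -0.441]
ft_force: [0.8, 0.7, -2.5]
grip_width: 16.0
delta [ 0.4 -0.2 23.5] [ 0.3  0.3 -0.1]
t 7.02 pos [586.8 155.1 189.6] rpy [179.7   0.3 -25.2] F [ 0.8  0.7 -2.5] T [ 0.05  0.09 -0.01] w 16.0 q [ 0.08  0.55  1.51 -0.    1.08  2.09]
```

No contact force, and the key should be about 6 mm into the keyway. I continue down to just above the plunger.

```bash
python3 -m crank '[[[0,0,6,0,0,0],[0,0,12,0,0,0],[0,0,18,0,0,0],[0,0,24,0,0,0],[0,0,26,0,0,0]]]'; python3 go.py 587 155 150 -25.1
```

```text
time_s: 7.43
position: [586.3, 155.1, 162.3]
tool_rot: [3.136, 0.007, -0.441]
ft_force: [0.6, 1.5, -2.1]
grip_width: 16.1
delta [ 0.8 -0.3 12.2] [ 0.3  0.4 -0.2]
t 7.43 pos [586.3 155.1 162.3] rpy [179.7   0.4 -25.3] F [ 0.6  1.5 -2.1] T [0.09 0.01 0.02] w 16.1 q [ 0.08  0.59  1.54 -0.    1.02  2.09]
```

```bash
python3 -m crank '[[[0,0,3,0,0,0],[0,0,6,0,0,0],[0,0,9,0,0,0],[0,0,9,0,0,0]]]' -1 60; python3 go.py 587 155 150 -25.1
```

```text
time_s: 7.77
position: [586.6, 155.0, 153.8]
tool_rot: [3.137, 0.006, -0.441]
ft_force: [-1.1, -0.2, 6.6]
grip_width: 16.0
delta [ 0.4 -0.2  3.8] [ 0.3  0.3 -0.1]
t 7.77 pos [586.6 155.  153.8] rpy [179.7   0.3 -25.2] F [-1.1 -0.2  6.6] T [-0.03  0.35  0.04] w 16.0 q [ 0.08  0.6   1.55 -0.    1.    2.09]
```

The spring has engaged, at about 9 N. I press in small steps until the force rises sharply at the hard stop.

```bash
for i in 1 2 3; do python3 -m crank '[[[0,0,1.5,0,0,0],[0,0,1.5,0,0,0]]]'|egrep 'pos|force'; done; python3 go.py 587 155 150 -25.1
```

```text
position: [586.8, 155.0, 153.3]
ft_force: [-1.0, 0.2, 5.7]
position: [586.9, 155.0, 152.8]
ft_force: [-1.1, 0.0, 6.3]
position: [587.0, 154.9, 152.4]
ft_force: [-1.7, 0.1, 6.1]
delta [ 0.  -0.1  2.4] [ 0.2  0.2 -0.1]
t 8.27 pos [587.  154.9 152.4] rpy [179.8   0.2 -25.2] F [-1.7  0.1  6.1] T [-0.07  0.61 -0.01] w 15.9 q [ 0.08  0.6   1.55 -0.    1.    2.09]
```

```bash
for i in 1 2; do python3 -m crank '[[[0,0,3,0,0,0],[0,0,3,0,0,0],[0,0,3,0,0,0]]]'|egrep 'pos|force'; done; python3 go.py 587 155 150 -25.1
```

```text
position: [587.2, 154.9, 150.7]
ft_force: [-1.4, -0.4, 6.6]
position: [587.5, 154.7, 150.5]
ft_force: [-3.6, -1.5, 13.4]
delta [-0.6  0.   0.5] [ 0.2  0.1 -0.1]
t 8.77 pos [587.5 154.7 150.5] rpy [ 1.798e+02  1.000e-01 -2.520e+01] F [-3.6 -1.5 13.4] T [-0.18  0.93  0.07] w 16.0 q [ 0.08  0.6   1.55 -0.    0.99  2.09]
```

The force now rises without travel, with the TCP at 150.5 against about 150 expected for home. I'll press a bit firmer, watch, and take a view.

```bash
python3 -m crank '[[[0,0,5,0,0,0],[0,0,5,0,0,0],[0,0,5,0,0,0],[0,0,5,0,0,0]]]'|egrep 'pos|force'; python3 -m crank '[[[0,0,6,0,0,0],[0,0,6,0,0,0],[0,0,6,0,0,0],[0,0,6,0,0,0]]]'|egrep 'pos|force'; python3 go.py 587 155 150 -25.1; python3 - <<'E'
from h import *
ds={n:snap(n) for n in('wrist','scene','side')}
c=lambda d,x,y,s:cv2.resize(d['img'][max(y-s,0):y+s,max(x-s,0):x+s],(384,384),interpolation=cv2.INTER_CUBIC)
a=proj(ds['scene'],(586,154.5,120)).astype(int);b=proj(ds['side'],(586,154.5,120)).astype(int)
save(np.hstack([c(ds['scene'],*a,24),c(ds['side'],*b,24)]),'home')
E
```

```text
position: [587.7, 154.7, 150.3]
ft_force: [-7.3, -1.8, 24.7]
position: [587.7, 154.6, 150.3]
ft_force: [-9.3, -1.2, 30.7]
delta [-0.8 -0.   0.3] [ 0.1 -0.2  0. ]
t 9.43 pos [587.7 154.6 150.3] rpy [179.9  -0.2 -25.1] F [-9.3 -1.2 30.7] T [-0.2   1.88  0.02] w 16.0 q [ 0.08  0.6   1.55 -0.    0.99  2.09]
```

View pics/home.png

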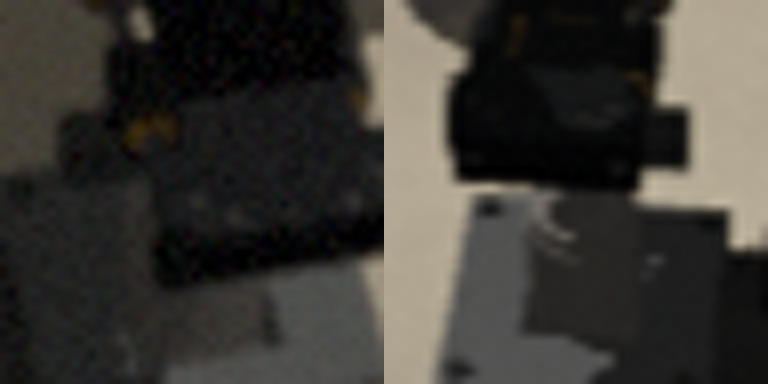

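The side crop shows the collar's rim arc (545,215) right on the hub's rim arc (560,235), under the gripper. The depth agrees: lifted from TCP 125.5 with the tip at 25, the TCP is now 150.3, so the tip is at 49.8 against 50 expected. I'll ease the side load slightly and keep pressing.

```bash
python3 -m crank '[[[-1,0,4.5,0,0,0],[-1,0,4.5,0,0,0],[-1,0,4.5,0,0,0],[-1,0,4.5,0,0,0],[-1,0,4.5,0,0,0]]]'|egrep 'pos|force'; python3 go.py 587 155 150 -25.1
```

```text
position: [587.7, 154.7, 150.3]
ft_force: [-6.3, -1.7, 22.5]
delta [-0.8 -0.   0.3] [ 0.1 -0.4  0. ]
t 10.0 pos [587.7 154.7 150.3] rpy [179.9  -0.4 -25.1] F [-6.3 -1.7 22.5] T [-0.38  1.31  0.04] w 16.1 q [ 0.08  0.6   1.55 -0.01  0.98  2.09]
```

Steady at 22.5 N with the same depth, well above the spring's 10 N. I'm handing in.

```bash
python3 -c "
from workcell import r
print(r.hand_in())"; python3 go.py 587 155 150 -25.1
```

```text
the job is handed in; nothing more can be done
None
the job is handed in; nothing more can be done
```

The shaft is out of the grey holder and in the gearmotor hub with its key in the keyway. It is pressed home against the spring, and I handed in at about 10 s with the handle still gripped. It went in at a tool yaw of -25°, with no contact force until the spring.

**Last checks:**
- **Depth:** the TCP is at 150.3 mm, which puts the tip at about 49.8 mm against 50 expected for home. Pushing harder, from 13 to 31 N, moved it only about 0.2 mm more, so it is on the hard stop.
- **Push and grip:** the hold settled at about 22 N down, above the spring's 10 N. The jaws are at 16 mm with 60 N commanded.
- **Picture:** the last side crop shows the collar on the hub, but the gripper hides part of the fit, so the depth and force readings are the stronger evidence.
- **Side load:** about 6 N sideways remains while pressing.
- **Other things:** I saw no contact with them on the way, but I took no full-scene picture at the end to confirm they had not moved.

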